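# Make up two specimen kits from the stock tray

## Task

Make up the two specimen kits from the stock. The yellow carrier gets one red-capped jar and the green-capped slide mailer, each standing upright in a well of its own, and the glass dropper laid flat in the channel along the carrier's side, about centred on its length; the blue carrier gets the other red-capped jar and one white-capped jar, each upright in a well of its own. Leave the spare white-capped jar standing where it is in the stock tray, and do not shift the beaker or the white bottle.

Things in the scene. Friction and masses are not known exactly. Their poses are not given: they have to be found in the camera images.
- jar_red_1: amber specimen jar, unlabelled, screw cap with a DARK RED top in a white skirt; 36 mm in diameter, 78 mm tall, cap the top 15 mm and as wide as the body; 0.06 kg. Starts upright in the shallow white stock tray (floor 2 mm above the table, wall 30 mm high). Origin: centre of its underside; z up. The two red-capped jars are interchangeable.
- jar_red_2: amber specimen jar, unlabelled, screw cap with a DARK RED top in a white skirt; 36 mm in diameter, 78 mm tall, cap the top 15 mm and as wide as the body; 0.06 kg. Starts upright in the shallow white stock tray (floor 2 mm above the table, wall 30 mm high). Origin: centre of its underside; z up. The two red-capped jars are interchangeable.
- jar_white_1: amber specimen jar, unlabelled, screw cap all WHITE; 36 mm in diameter, 78 mm tall, cap the top 15 mm and as wide as the body; 0.06 kg. Starts upright in the shallow white stock tray (floor 2 mm above the table, wall 30 mm high). Origin: centre of its underside; z up. The two white-capped jars are alike: one is needed, one is spare.
- jar_white_2: amber specimen jar, unlabelled, screw cap all WHITE; 36 mm in diameter, 78 mm tall, cap the top 15 mm and as wide as the body; 0.06 kg. Starts upright in the shallow white stock tray (floor 2 mm above the table, wall 30 mm high). Origin: centre of its underside; z up. The two white-capped jars are alike: one is needed, one is spare.
- slide_mailer: five-slide mailer standing upright in the stock tray: a flat white plastic box with a green snap cap (top 20 mm), 26 mm thick along its x, 34 mm wide along its y, 88 mm tall, 0.05 kg. Origin: centre of its underside; z up.
- dropper: glass dropper lying flat, 158 mm long, 0.02 kg. Origin: middle of its length, at underside height. Length along its y: stiff red bulb from y = 39 to 79 mm, 14 mm wide, 15 mm high (grip it here, across); stem 6 mm thick from there to y = -79 mm, its axis 7.5 mm up. In a channel, either way round; fingertips 6 mm or more above the bulb's underside clear the channel walls.
- carrier_yellow: YELLOW plastic carrier, 140 x 95 x 38 mm, does not shift. Origin: underside centre; x along its length, z up. Two square wells 52 x 52 mm, rim at z = 38 mm, floor at 4 mm, centred at (x, y) = (41, -18.5) and (-41, -18.5) mm, a white plate between. Channel along x, ends open, centre line y = 27.5 mm, 34 mm wide, bed at z = 33 mm, side walls up to 38 mm.
- carrier_blue: BLUE plastic carrier, 140 x 95 x 38 mm, does not shift. Origin: underside centre; x along its length, z up. Two square wells 52 x 52 mm, rim at z = 38 mm, floor at 4 mm, centred at (x, y) = (41, -18.5) and (-41, -18.5) mm, a white plate between. Channel along x, ends open, centre line y = 27.5 mm, 34 mm wide, bed at z = 33 mm, side walls up to 38 mm.
- beaker: bystander: glass beaker, 84 mm in diameter, 102 mm tall, at the far right behind the carriers. Origin: centre of its underside.
- bottle: bystander: white plastic reagent bottle with white cap, 60 mm in diameter, 151 mm tall, at the right-hand edge of the table beyond the carriers. The pipette stand beside it, behind the carriers, is fixed and about 150 mm tall: carry things over it with care. Origin: centre of its underside.

How it is judged:
By the outcome, as a careful person would: the job done as asked, in the order asked, and still so for the second after the job is handed in, with the robot touching nothing.
It also fails if it takes over 125 s, if anything falls off the work surface, if the arm or the gripper's body presses on something with over 40 N, if the wrist force passes 120 N, or if a joint passes its speed limit or range.

## Robot

A 7-joint arm with a two-finger parallel gripper is mounted at the origin on a cart in front of the work surface, level with it; the furniture and walls round the work are solid. World frame = base frame: x ahead of the robot, y to its left, z up, the work surface at z = 0. Lengths are in m, angles in rad, forces in N, time in s.
With the tool pointing down it reaches from about 0.4 to 0.75 m from the base axis. Payload 19.5 kg.
Tool frame: the origin (TCP) lies at the very end of the fingers, on their centre line; the grasp point (between the pads) lies 19 mm behind it (pinch_z is the distance from the TCP to the grasp point, in m); z points along the fingers, y is the line along which they close (so a half turn about z gives the same grasp; the last joint's range is limited). The gripper opens to 85 mm and grips with 20 to 120 N. Pads are 22 mm wide; open, the fingers measure 114 mm over their backs; the gripper's body (76 mm by 85 mm) begins 54 mm behind the grasp point. The pads swing forward as they close: fully open they stand 13 mm farther back than shut.
Start: joints at [1.162, 0.707, -0.028, 1.485, 0.022, 0.951, -0.075], TCP at [0.206, -0.537, 0.231] pointing down, gripper open.
Joint ranges: [-2.71, 2.71], [-0.32, 2.16], [-1.57, 1.52], [0, 2.45], [-1.46, 4.6], [0, 2.02], [-2.83, 2.83]. Speed limits (rad/s): [1.89, 1.89, 2.57, 2.57, 3.01, 3.01, 3.01].

## Interface

Orientations are given as a unit quaternion [x, y, z, w].
In Python, from station import state, capture, get_calibration, hand_in, masks_of, pinch_z gives the robot as it stands. The module is installed in compiled form; this text tells all that it offers.
- The arm moves only by the tool jog_arm, never from a script. Its argument "plan" is a list of rows, each a list of 5 numbers: the shift along the world's x, y, z scaled (see below), then the turn about the world's z scaled (see below), then the closure, from -1 (fully open) to 1 (shut). A call has 1 to 5 rows; each row is the pose to reach, as a shift and turn from the pose commanded when the call began; what a row does not reach only later rows make up. The controller multiplies each number of a shift by 300 mm and each number of a turn by 90 degrees. A row lasts 1/8 s, in which the tool goes at most 62.5 mm and 10.7 degrees, less where a joint would pass 70% of its speed; a pose out of reach is approached as far as the arm can. A call with a number of a shift or a turn outside -1 to 1 is refused whole. A call with a gripper value outside its range is refused whole. The fingers move at their own pace and stop on an object; "squeeze" is the grip in N (left out, the last holds). Time passes only in rows, so rows that repeat a pose let the fingers close. It gives the time, the measured TCP pose, the force, the opening and the grip force at its end, in the units of the state.
- state(): the state, without advancing time (a new reading comes with each control period).
- capture(name): name is "side" or "top"; returns the picture (420x560x3 uint8, red, green, blue); there is no depth.
- get_calibration(name): a dict with "fovy" (degrees; the focal length in pixels is half the picture's height over the tangent of half this angle, whatever the lens; pixels are square), "cx", "cy" (the principal point, pixels), "xyz" and "attitude" of the camera in the world. Camera axes: x right, y down, z forward; pixel columns grow to the right and rows downward; lengths in m; the calibration is good to about 2 mm. A picture is of the moment at which its call begins. get_calibration takes no time and is no camera call.
- hand_in(): hands the job in; it is judged then, once.
Trained networks look in the newest picture that a camera, given by its name, has taken for a name from the list of things; names that differ only in an ending like _2 or _b are one class to them, and where a whole thing is asked for, a point or a joint stands for the part that bears it (a point fixed in the world has none). Each returns a list of dicts, best first, with "score" (0 to 1); they miss things now and then, are a little off and sometimes report something else, mostly with a low value. They report only what shows in the picture. A call takes as long as a camera call.
- masks_of(camera, name): "mask" (420x560 bool, what is visible of it) and "rect" ([left, top, width, height] in pixels, round what is visible of it).
The state is a dict: "clock": time; "joint_positions": joint angles; "dq": joint speeds; "effort": joint torques, N m; "ee_pos": TCP position; "eef_rot": TCP orientation; "ft_force": force on the tool from outside, world axes, zero at the start; "moment": the same for the moment, N m; "gripper_width": finger opening in m; "grasp_force": force on a finger pad.
Only numpy, scipy, OpenCV 4.12 (cv2) and the standard library are available. Lean on these libraries where they do the work, as an engineer would, in place of code of your own. Each camera call takes 0.05 s, during which the arm holds its last target. There are 200 camera calls.

## Working session

There is one attempt and no reset: what is moved stays moved. The work goes in short steps, Python scripts to look and compute and a tool call to move; the robot and the scene stay as the last step left them, time stands still between calls to the robot, and variables do not carry over. Pictures are saved under pics/ and viewed, at most 17 in all, crops included, and the job is handed in when it is done.

Besides the shell and the picture viewer there is one more tool, called as name(argument=value, ...), one argument or row to a line, values as JSON. jog_arm: Moves the arm, as the interface text tells. Its arguments: {"type":"object","properties":{"plan":{"type":"array"},"squeeze":{"type":"number"}},"required":["plan"]}

```bash
mkdir -p pics; ls
python3 - <<'E'
from station import *
import cv2
for n in("top","side"):
    print(n,get_calibration(n)); cv2.imwrite(f"pics/{n}0.png",capture(n)[:,:,::-1])
s=state();print(s,pinch_z)
E
```

```text
pics
top {'fovy': 49.677159078665156, 'cx': 281.9993638726921, 'cy': 214.07591063071834, 'xyz': array([ 0.45420762, -0.02479389,  0.90085761]), 'attitude': array([-0.70280731,  0.70748127, -0.05767496,  0.04696522])}
side {'fovy': 50.033407628355896, 'cx': 273.62369496973315, 'cy': 209.54501852036145, 'xyz': array([ 0.60952178, -0.80672247,  0.59098447]), 'attitude': array([ 0.89149754,  0.02588488, -0.00253397, -0.45227832])}
{'clock': 0.1, 'joint_positions': array([ 1.16230637,  0.70702537, -0.02761301,  1.48494238,  0.0220225 ,
        0.95089209, -0.07551622]), 'dq': array([ 0.00089067, -0.00116817,  0.00102543, -0.00114866, -0.00192363,
       -0.00045771, -0.00042882]), 'effort': array([ 5.09810925e-03, -8.84290910e+01,  1.23829588e+00, -2.36453408e+01,
        1.72682031e-02,  5.05441203e-03, -1.49107734e-05]), 'ee_pos': array([ 0.20611813, -0.53654095,  0.23088542]), 'eef_rot': array([ 9.83230754e-01,  1.82365163e-01, -1.12082441e-04, -4.68840469e-04]), 'ft_force': array([-0.52200305,  0.07029134,  0.49601852]), 'moment': array([ 0.0371327 , -0.00018351, -0.04024328]), 'grasp_force': 0.0, 'gripper_width': 0.08552522139864249} 0.0187
```

View pics/top0.png

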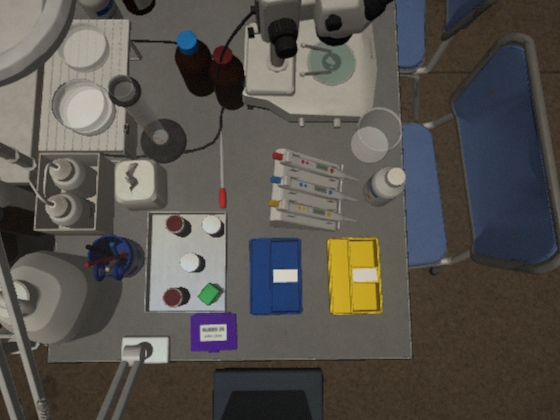

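View pics/side0.png

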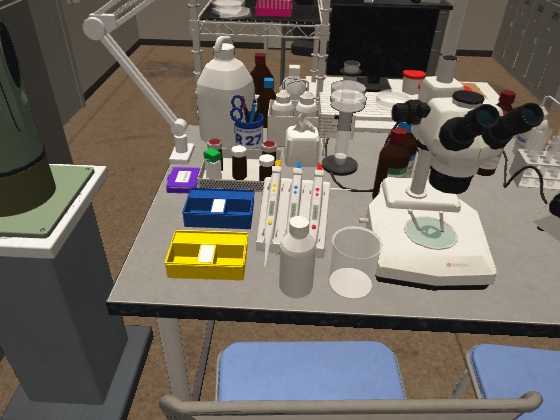

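Top view: red caps (176,225), (175,296); white caps (212,226), (190,262); green mailer (209,294); the dropper bulb at (222,198) with its stem running up to about (220,110). The blue carrier is at (275,276), the yellow at (355,275). Robot side is at the bottom, and the pipette stand is at (305,190).

```bash
cat > h.py <<'E'
from station import *
import numpy as np, cv2
from scipy.spatial.transform import Rotation as R
def cam(n):
    c=get_calibration(n); f=210/np.tan(np.radians(c["fovy"]/2))
    return c,f,R.from_quat(c["attitude"]).as_matrix()
def proj(n,P):
    c,f,M=cam(n); q=(np.atleast_2d(P)-c["xyz"])@M
    return q[:,:2]/q[:,2:]*f+[c["cx"],c["cy"]]
def back(n,uv,z):
    c,f,M=cam(n); uv=np.atleast_2d(uv).astype(float)
    d=np.c_[(uv-[c["cx"],c["cy"]])/f,np.ones(len(uv))]@M.T
    return c["xyz"]+d*((z-c["xyz"][2])/d[:,2])[:,None]
E
python3 - <<'E'
from h import *
im={n:capture(n) for n in("top","side")}
for n in("top","side"):
  for k in "jar_red_1 jar_white_1 slide_mailer dropper carrier_yellow carrier_blue beaker bottle".split():
    for i,d in enumerate(masks_of(n,k)[:4]):
      if d["score"]<.3: continue
      m=d["mask"]; np.save(f"/tmp/{n}_{k}_{i}.npy",m)
      ys,xs=np.nonzero(m); r=cv2.minAreaRect(np.c_[xs,ys].astype(np.float32))
      print(n,k,i,round(d["score"],2),[round(float(v)) for v in d["rect"]],m.sum(),np.round(r[0],1),np.round(r[1],1),round(r[2],1))
t=im["top"][:,:,::-1]
cv2.imwrite("pics/tz.png",cv2.resize(t[180:330,130:400],None,fx=2.9,fy=2.9,interpolation=cv2.INTER_CUBIC))
E
```

```text
top jar_red_1 0 0.94 [166, 286, 21, 21] 441 [175.5 296.7] [18.6 27.5] 83.7
top jar_red_1 1 0.56 [165, 214, 27, 23] 407 [177.2 226.3] [24.7 19.8] 45.0
top jar_white_1 0 0.9 [181, 255, 22, 17] 394 [192.  262.5] [19. 24.] 90.0
top jar_white_1 1 0.65 [166, 287, 24, 19] 433 [175.5 297.5] [19. 27.] 90.0
top jar_white_1 2 0.6 [204, 218, 15, 21] 416 [212. 226.] [22. 22.] 90.0
top slide_mailer 0 0.85 [198, 285, 29, 22] 401 [210.2 293.5] [18.7 23.4] 38.7
top dropper 0 0.78 [220, 135, 6, 76] 307 [222.  171.5] [73.  6.] 90.0
top carrier_yellow 0 0.58 [330, 239, 53, 79] 4126 [353.8 275.8] [77.9 54.2] 88.1
top carrier_blue 0 0.81 [246, 238, 54, 79] 3985 [274.5 276.5] [77. 53.] 90.0
top beaker 0 0.71 [350, 110, 51, 54] 2129 [373.5 135.1] [44.  58.9] 42.9
top bottle 0 0.76 [365, 167, 39, 40] 1277 [384. 186.] [32.5 48.1] 45.0
side jar_red_1 0 0.64 [258, 151, 17, 28] 323 [266.5 167. ] [26. 15.] 90.0
side jar_red_1 1 0.58 [209, 137, 14, 32] 168 [214.7 154.1] [30.8 14.3] 85.6
side jar_red_1 2 0.46 [262, 141, 15, 16] 200 [268.5 148.5] [15. 15.] 90.0
side jar_white_1 0 0.87 [258, 151, 19, 29] 338 [266.5 167. ] [26. 15.] 90.0
side slide_mailer 0 0.92 [204, 151, 18, 28] 429 [212.3 163.1] [29.  15.6] 85.2
side carrier_yellow 0 0.7 [168, 228, 81, 51] 3742 [205.7 254.4] [80.9 49. ] 2.7
side carrier_blue 0 0.55 [183, 188, 75, 42] 2690 [217.5 207.4] [70.8 40.2] 2.0
side beaker 0 0.88 [325, 229, 58, 69] 3142 [354.5 262.8] [49.9 73.1] 5.7
side bottle 0 0.57 [281, 218, 39, 79] 2399 [297.2 256.5] [35.3 81.4] 2.1
```

View pics/tz.png

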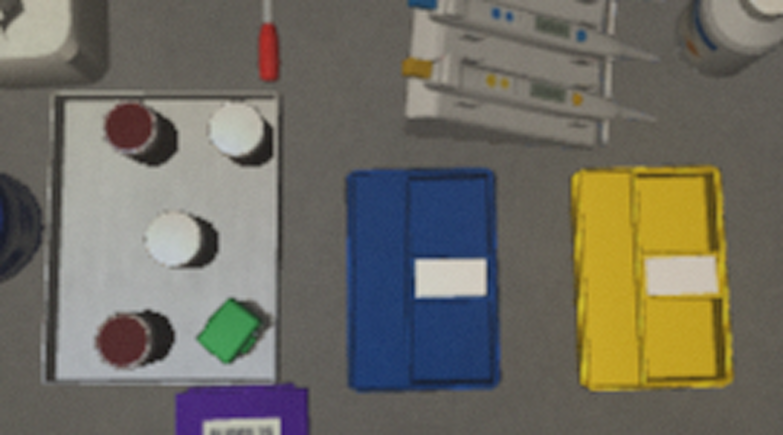

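```bash
cat > m.py <<'E'
from h import *
from scipy.optimize import least_squares
def seg(im):
    h=cv2.cvtColor(im,cv2.COLOR_RGB2HSV).astype(int);H,S,V=h[...,0],h[...,1],h[...,2]
    return dict(green=(H>45)&(H<85)&(S>120)&(V>60),darkred=((H<8)|(H>170))&(S>90)&(V<130)&(V>40),
      red=((H<8)|(H>172))&(S>150)&(V>120),blue=(H>105)&(H<125)&(S>130),yellow=(H>20)&(H<32)&(S>140),white=(S<40)&(V>195))
def comps(m,box,amin=15):
    x0,y0,x1,y1=box; q=np.zeros(m.shape,np.uint8); q[y0:y1,x0:x1]=m[y0:y1,x0:x1]
    n,l,s,c=cv2.connectedComponentsWithStats(q)
    return [(l==i,s[i],c[i]) for i in range(1,n) if s[i][4]>=amin]
def rect(msk,n,z):
    ys,xs=np.nonzero(msk); P=back(n,np.c_[xs,ys],z)[:,:2]*1000
    r=cv2.minAreaRect(P.astype(np.float32)); return r,P.mean(0)
E
python3 - <<'E'
from m import *
im=capture("top");s=seg(im)
for k,box,z in(("darkred",(140,205,235,315),.080),("white",(140,205,235,315),.080),("green",(140,205,235,315),.090),("red",(210,180,235,215),.008),("blue",(240,230,310,325),.038),("yellow",(320,230,390,325),.038),("white",(265,260,305,290),.038),("white",(345,260,385,290),.038)):
    for m,st,c in comps(s[k],box):
        r,mean=rect(m,"top",z); print(k,st,np.round(c,1),"rect",np.round(r[0]),np.round(r[1]),round(r[2],1),"mean",np.round(mean,1))
E
```

```text
darkred [167 216  15  15 186] [174. 223.] rect [561. 159.] [26. 25.] 1.4 mean [561.3 158.7]
darkred [164 289  16  17 197] [171.8 297. ] rect [429. 159.] [27. 27.] 15.8 mean [428.9 158.9]
white [203 223   8  10  40] [206.9 227.4] rect [553. 100.] [18. 11.] 71.2 mean [552.8  98.9]
white [181 260  16  11 103] [187.5 265.4] rect [484. 132.] [29. 16.] 71.4 mean [484.5 132.6]
green [199 283  20  22 267] [208.7 293.8] rect [434.  91.] [29. 32.] 45.7 mean [434.3  92.3]
red [220 189   5  19  87] [221.9 197.9] rect [621.  81.] [37.  8.] 0.7 mean [620.7  80.9]
blue [ 250  238   52   77 3449] [274.  276.3] rect [466. -25.] [141.  96.] 0.7 mean [464.7 -22.5]
yellow [ 327  237   56   78 3654] [353.1 275.7] rect [ 466. -174.] [143. 100.] 1.3 mean [ 464.8 -171.8]
white [274 270  23  12 254] [285. 275.] rect [466. -43.] [42. 21.] 89.7 mean [466.7 -43.1]
white [353 269  24  12 246] [364.5 274.5] rect [ 467. -193.] [21. 42.] 3.6 mean [ 466.6 -193.5]
```

Run:
```python
from m import *
im=capture("top");s=seg(im)
for k,box in(("blue",(240,230,310,325)),("yellow",(320,230,390,325))):
    m=max(comps(s[k],box),key=lambda t:t[1][4])[0]
    for side in(0,1):
        rows=np.arange(245,310); u=[np.nonzero(m[r])[0][[0,-1][side]]+(side-.5) for r in rows]
        P=back("top",np.c_[u,rows],.038)*1000
        a=np.polyfit(P[:,0]-466,P[:,1],1); print(k,side,np.round(np.degrees(np.arctan(a[0])),2),round(a[1],1))
# cap circle fit: maximise radial gradient along projected 36 mm circle at z=.08
sm=cv2.GaussianBlur(im.astype(np.float32),(0,0),0.7)
th=np.linspace(0,2*np.pi,60,endpoint=False)
def ring(x,y,r,z=.08): return proj("top",np.c_[x+r*np.cos(th),y+r*np.sin(th),0*th+z]).astype(np.float32)
for x0,y0 in((.561,.158),(.429,.158),(.556,.093),(.488,.128)):
    best=[]
    for dx in np.arange(-.012,.0121,.001):
        for dy in np.arange(-.012,.0121,.001):
            a=[cv2.remap(sm,q[:,:1].copy(),q[:,1:].copy(),1)[:,0] for q in(ring(x0+dx,y0+dy,.0155),ring(x0+dx,y0+dy,.0205))]
            best.append((np.minimum(np.abs(a[0]-a[1]).sum(1),80).mean(),x0+dx,y0+dy))
    best.sort(reverse=True); b=np.array(best[:6]); print(np.round(b[:,1:].mean(0)*1000,1),np.round(b[0],3))
o=cv2.resize(im[:,:,::-1],None,fx=6,fy=6,interpolation=cv2.INTER_CUBIC)
def draw(P,c): 
    p=(proj("top",P)+.5)*6; cv2.polylines(o,[np.round(p).astype(int)],True,c,1)
for (x,y) in((.561,.158),(.429,.158),(.556,.093),(.488,.128)): 
    draw(np.c_[x+.018*np.cos(th),y+.018*np.sin(th),0*th+.08],(0,255,255))
for a,c in((45,(0,0,255)),(-45,(255,0,0))):
    Rm=R.from_euler("z",a,degrees=True).as_matrix(); draw(np.array([[.013,.017,0],[-.013,.017,0],[-.013,-.017,0],[.013,-.017,0]])@Rm.T+[.434,.0915,.09],c)
cv2.imwrite("pics/o1.png",o[180*6+30:180*6+810,140*6:140*6+570][:, :][180:780])
```

```text
blue 0 0.67 23.5
blue 1 0.93 -72.5
yellow 0 1.39 -123.9
yellow 1 1.44 -223.4
[558.2 157.2] [76.725  0.558  0.157]
[429.  158.2] [79.06   0.428  0.159]Traceback (most recent call last):
  File "<stdin>", line 17, in <module>
  File "<stdin>", line 12, in ring
  File "h.py", line 8, in proj
    c,f,M=cam(n); q=(np.atleast_2d(P)-c["xyz"])@M
          ~~~^^^
  File "h.py", line 5, in cam
    c=get_calibration(n); f=210/np.tan(np.radians(c["fovy"]/2))
ValueError: time passes only in moves, steps and waits
```

```bash
sed -i 's/^def cam/import functools\n@functools.lru_cache(None)\ndef cam/' h.py
python3 - <<'E'
from m import *
im=capture("top")
sm=cv2.GaussianBlur(im.astype(np.float32),(0,0),0.7)
th=np.linspace(0,2*np.pi,60,endpoint=False)
def ring(x,y,r,z=.08): return proj("top",np.c_[x+r*np.cos(th),y+r*np.sin(th),0*th+z]).astype(np.float32)
res=[]
for x0,y0 in((.561,.158),(.429,.158),(.556,.093),(.488,.128)):
    best=[]
    for dx in np.arange(-.012,.0121,.001):
        for dy in np.arange(-.012,.0121,.001):
            a=[cv2.remap(sm,q[:,:1].copy(),q[:,1:].copy(),1)[:,0] for q in(ring(x0+dx,y0+dy,.0155),ring(x0+dx,y0+dy,.0205))]
            best.append((np.minimum(np.abs(a[0]-a[1]).sum(1),80).mean(),x0+dx,y0+dy))
    best.sort(reverse=True); b=np.array(best[:6]); print(np.round(b[:,1:].mean(0)*1000,1),np.round(b[0],3)); res.append(b[:,1:].mean(0))
F=6
o=cv2.resize(im[:,:,::-1],None,fx=F,fy=F,interpolation=cv2.INTER_CUBIC)
def draw(P,c): 
    p=(proj("top",P)+.5)*F; cv2.polylines(o,[np.round(p).astype(int)],True,c,1)
for (x,y) in res: 
    draw(np.c_[x+.018*np.cos(th),y+.018*np.sin(th),0*th+.08],(0,255,255))
for a,c in((45,(0,0,255)),(-45,(255,0,0))):
    Rm=R.from_euler("z",a,degrees=True).as_matrix(); draw(np.array([[.013,.017,0],[-.013,.017,0],[-.013,-.017,0],[.013,-.017,0]])@Rm.T+[.434,.0915,.09],c)
cv2.imwrite("pics/o1.png",o[212*F:312*F,140*F:235*F])
E
```

```text
[558.2 157.2] [76.987  0.558  0.157]
[428.7 157.8] [79.029  0.428  0.159]
[560.   89.2] [72.745  0.56   0.089]
[490.2 127.3] [63.644  0.492  0.127]
```

View pics/o1.png

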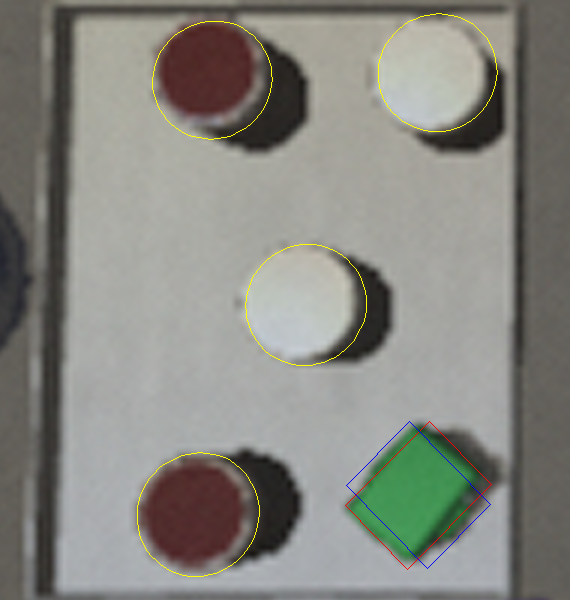

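The overlay shows the caps located to about 3 mm: red (560,158) and (429,158), white (560,90) and (490,128). The mailer is at (434,92) with yaw about 45°. I'll move to red_2 with the tool y axis along world x.

jog_arm(
  plan=[
    [0.75, 0.92, 0, 0.55, -0.4],
    [0.75, 0.92, 0, 0.55, -0.4],
    [0.75, 0.92, 0, 0.55, -0.4],
    [0.75, 0.92, 0, 0.55, -0.4],
    [0.75, 0.92, 0, 0.55, -0.4],
  ],
  squeeze=30,
)

```text
clock: 1.78
ee_pos: [0.4047, -0.293, 0.2315]
eef_rot: [0.815, 0.579, 0.0, 0.0]
ft_force: [0.3, -0.3, 0.5]
gripper_width: 0.0594
grasp_force: 0.0
```

jog_arm(
  plan=[
    [0.08, 1, 0, 0.21, -0.4],
    [0.08, 1, 0, 0.21, -0.4],
    [0.08, 1, 0, 0.21, -0.4],
    [0.08, 1, 0, 0.21, -0.4],
    [0.08, 1, 0, 0.21, -0.4],
  ],
)

```text
clock: 2.4
ee_pos: [0.4276, 0.0078, 0.2315]
eef_rot: [0.71, 0.704, 0.0, 0.0]
ft_force: [1.0, -0.4, 0.2]
gripper_width: 0.0599
grasp_force: 0.0
```

Run:
```python
from h import *
s=state();print(np.round(s["ee_pos"],4),np.round(s["eef_rot"],4))
im=capture("top")
# stem line: bright/dark ridge between rows 140..186
g=cv2.cvtColor(im,cv2.COLOR_RGB2GRAY).astype(float)
for r in range(130,188,6): print(r,g[r,214:230].astype(int))
```

```text
[0.4276 0.0078 0.2315] [7.104e-01 7.038e-01 2.000e-04 1.000e-04]
130 [93 96 98 94 76 40 38 63 94 92 94 96 95 96 98 96]
136 [ 97  73  40  36  53  82 122 127 100  97  95  96  95  96  96  95]
142 [ 52  83  95  96  95 100 127 136 110  91  96  96  97  96  93  97]
148 [ 92  95  97  96  98 103 127 142 120  96  96  95  98  99  95  97]
154 [ 96  97  97  97  97 102 129 146 128 105  98  99  97  98  96  94]
160 [ 96  98 101  99 101 100 124 146 134 106  96  99  98  96  95  97]
166 [ 99  96  98  98  97  95 120 146 137 110  95  96  99  99  96  95]
172 [ 98  99  98  99  99  99 124 148 142 113  95  95  96  97  98  98]
178 [ 98  99  99  98 101 100 120 146 148 120  96  95  95  98  94  95]
184 [ 97  94  98 100  99  99 111 138 146 120 100  98  97  98  98  99]
```

jog_arm(
  plan=[
    [0.005, 0.5, 0, 0, -0.4],
    [0.005, 0.5, 0, 0, -0.4],
    [0.005, 0.5, -0.2, 0, -0.4],
    [0.005, 0.5, -0.35, 0, -0.4],
    [0.005, 0.5, -0.35, 0, -0.4],
  ],
)

```text
clock: 3.08
ee_pos: [0.428, 0.1552, 0.1246]
eef_rot: [0.71, 0.704, -0.002, -0.001]
ft_force: [0.2, 1.0, 1.2]
gripper_width: 0.0597
grasp_force: 0.0
```

Run:
```python
from h import *
s=state();print(np.round(s["ee_pos"],4))
for n in("top","side"):
    im=capture(n); 
    c=proj(n,s["ee_pos"])[0]; print(n,c)
    x0,y0=int(max(0,c[0]-60)),int(max(0,c[1]-60))
    cv2.imwrite(f"pics/a_{n}.png",im[y0:y0+120,x0:x0+120,::-1])
a,b=[cv2.resize(cv2.imread(f"pics/a_{n}.png"),(390,390),interpolation=cv2.INTER_CUBIC) for n in("top","side")]
cv2.imwrite("pics/a.png",np.hstack([a,b]))
P=back("top",[[220.9+.0,142],[221.6,184]],.0075)*1000;print(P); print(back("top",[[221.9,198]],.0075)*1000)
```

```text
[0.428  0.1552 0.1246]
top [168.04837847 298.4352149 ]
side [212.48973652 124.79322094]
[[736.48428652  84.3488154    7.5       ]
 [649.1752451   81.88741645   7.5       ]]
[[620.60871486  80.94915373   7.5       ]]
```

View pics/a.png

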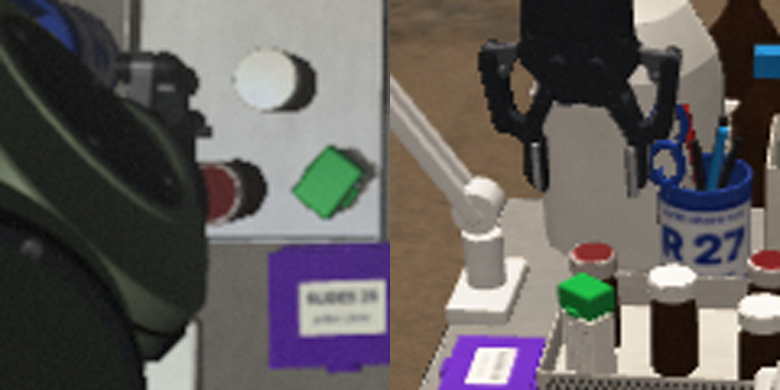

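The gripper is hovering over the jar. I'll check the x positions against the side camera.

Run:
```python
from m import *
im=capture("side"); s=seg(im)
for m,st,c in comps(s["darkred"],(200,120,290,180),8): print("red",st,np.round(c,1),np.round(back("side",[c],.08)*1000))
for m,st,c in comps(s["green"],(195,140,230,175),8): print("green",st,np.round(c,1))
for P in((.560,.158,.08),(.429,.158,.08),(.560,.090,.08),(.490,.128,.08),(.434,.092,.09)): print(P,np.round(proj("side",P)[0],1))
print(np.round(im[163:168,254:282].mean(2)).astype(int)[::2]); print(np.round(im[152:158,225:252].mean(2)).astype(int)[::2])
```

```text
green [204 148  17  15 186] [212.  154.8]
(0.56, 0.158, 0.08) [268.5 143.5]
(0.429, 0.158, 0.08) [214.2 141.3]
(0.56, 0.09, 0.08) [266.8 157.5]
(0.49, 0.128, 0.08) [238.  148.3]
(0.434, 0.092, 0.09) [211.7 151. ]
[[223 223 222 222 221 141 119 122 125 125 128 129 129 130 131 128 127 124
  122 116  49 133 138 138 139 139 117 155]
 [225 226 226 225 226 225  92  93 119 126 126 128 128 128 129 129 125 126
   78  31  21 130 137 137 137 127 149 159]
 [222 223 224 224 223  84  23  19  21  24  25  28  29  28  29  24  21  18
  218 227 228 226 226 225 225 226 223 170]]
[[111 112 112 112 112 110 109 119 131 157 196 160 141 143 140 146 161 150
  132 122 114 113 112 114 112 112 113]
 [109 112 112 110 109 111 112 112 118 123 127 126 127 127 125 125 124 123
  122 119 113 111 112 111 112 110 112]
 [109 112 109 112 110 112 112  69  44  91 121 125 124 125 126 127 125 119
   75  51  29 106 113 113 112 111 112]]
```

jog_arm(
  plan=[
    [0, 0, -0.14, 0, -0.4],
    [0, 0, -0.27, 0, -0.4],
    [0, 0, -0.27, 0, -0.4],
    [0, 0, -0.27, 0, 0.6],
    [0, 0, -0.27, 0, 0.6],
  ],
)

```text
clock: 3.85
ee_pos: [0.43, 0.1556, 0.0472]
eef_rot: [0.711, 0.703, 0.001, 0.0]
ft_force: [-2.2, -0.0, 15.3]
gripper_width: 0.035
grasp_force: 30.9
```

jog_arm(
  plan=[
    [0, 0, 0, 0, 0.6],
    [0, 0, 0, 0, 0.6],
    [0, 0, 0.2, 0, 0.6],
    [0, 0, 0.4, 0, 0.6],
    [0, 0, 0.4, 0, 0.6],
  ],
)

```text
clock: 4.47
ee_pos: [0.4307, 0.1557, 0.17]
eef_rot: [0.711, 0.703, 0.003, 0.002]
ft_force: [-0.5, 0.5, -1.5]
gripper_width: 0.0351
grasp_force: 30.8
```

jog_arm(
  plan=[
    [0, -1, 0.05, 0, 0.6],
    [0, -1, 0.05, 0, 0.6],
    [0, -1, 0.05, 0, 0.6],
    [0, -1, 0.05, 0, 0.6],
    [0, -1, 0.05, 0, 0.6],
  ],
)

```text
clock: 5.1
ee_pos: [0.4286, -0.1472, 0.181]
eef_rot: [0.711, 0.703, -0.0, 0.0]
ft_force: [1.1, 0.8, -0.3]
gripper_width: 0.0349
grasp_force: 30.8
```

jog_arm(
  plan=[
    [0.26, -0.17, 0, 0, 0.6],
    [0.26, -0.17, 0, 0, 0.6],
    [0.26, -0.17, -0.1, 0, 0.6],
    [0.26, -0.17, -0.2, 0, 0.6],
    [0.26, -0.17, -0.2, 0, 0.6],
  ],
)

```text
clock: 5.72
ee_pos: [0.5063, -0.1954, 0.1196]
eef_rot: [0.711, 0.704, -0.001, -0.001]
ft_force: [0.5, -1.0, 0.5]
gripper_width: 0.035
grasp_force: 30.8
```

Run:
```python
from h import *
s=state();print(np.round(s["ee_pos"],4))
ims=[]
for n in("top","side"):
    im=capture(n); c=proj(n,s["ee_pos"])[0]; print(n,c)
    x0,y0=int(max(0,c[0]-60)),int(max(0,c[1]-50))
    ims.append(cv2.resize(im[y0:y0+120,x0:x0+120,::-1],(390,390),interpolation=cv2.INTER_CUBIC)); print(x0,y0)
cv2.imwrite("pics/b.png",np.hstack(ims))
```

```text
[ 0.5063 -0.1954  0.1196]
top [373.96877292 250.50557592]
313 200
side [225.75861742 218.40602703]
165 168
```

View pics/b.png

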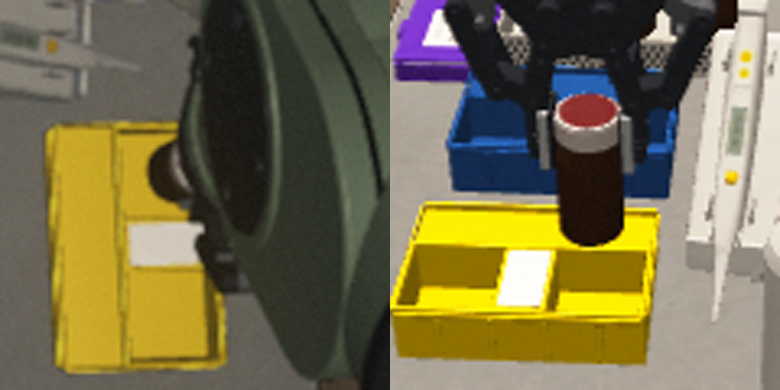

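The jar is upright above the +x yellow well. Lowering and releasing.

jog_arm(
  plan=[
    [0.005, 0, -0.12, 0, 0.6],
    [0.005, 0, -0.23, 0, 0.6],
    [0.005, 0, -0.23, 0, 0.6],
    [0.005, 0, -0.23, 0, 0.6],
    [0.005, 0, -0.23, 0, -0.2],
  ],
)

```text
clock: 6.45
ee_pos: [0.5093, -0.1958, 0.0528]
eef_rot: [0.711, 0.703, 0.0, 0.001]
ft_force: [0.7, 0.8, 0.7]
gripper_width: 0.0508
grasp_force: 0.0
```

jog_arm(
  plan=[
    [0, 0, 0, 0, -0.2],
    [0, 0, 0, 0, -0.2],
    [0, 0, 0.2, 0, -0.2],
    [0, 0, 0.4, 0, -0.2],
    [0, 0, 0.4, 0, -0.2],
  ],
)

```text
clock: 7.08
ee_pos: [0.51, -0.196, 0.1751]
eef_rot: [0.711, 0.703, 0.001, 0.003]
ft_force: [0.5, -0.4, -1.0]
gripper_width: 0.0513
grasp_force: 0.0
```

Run:
```python
from h import *
s=state();print(np.round(s["ee_pos"],4))
im=capture("side"); cv2.imwrite("pics/c.png",cv2.resize(im[140:290,160:330,::-1],None,fx=3,fy=3))
```

```text
[ 0.51   -0.196   0.1751]
```

View pics/c.png

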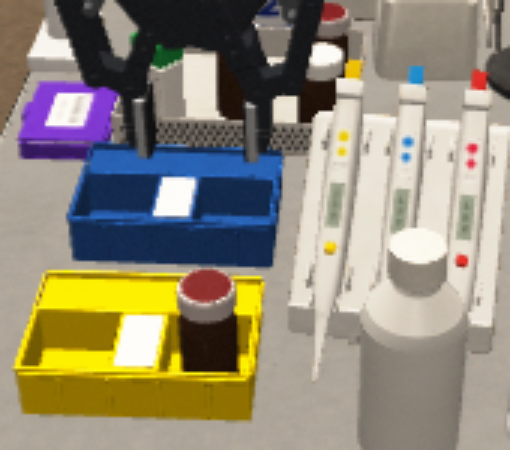

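Jar seated. Next is the mailer.

jog_arm(
  plan=[
    [-0.25, 0.96, 0.03, 0.52, -0.05],
    [-0.25, 0.96, 0.03, 0.52, -0.05],
    [-0.25, 0.96, 0.03, 0.52, -0.05],
    [-0.25, 0.96, 0.03, 0.52, -0.05],
    [-0.25, 0.96, 0.03, 0.52, -0.05],
  ],
)

```text
clock: 7.75
ee_pos: [0.4324, 0.0946, 0.1796]
eef_rot: [0.37, 0.929, -0.0, -0.001]
ft_force: [0.9, -0.0, -0.3]
gripper_width: 0.045
grasp_force: 0.0
```

Run:
```python
from h import *
s=state();print(np.round(s["ee_pos"],4),s["joint_positions"])
im=capture("side"); cv2.imwrite("pics/d.png",cv2.resize(im[90:190,160:300,::-1],None,fx=4,fy=4,interpolation=cv2.INTER_CUBIC))
```

```text
[0.4324 0.0946 0.1796] [ 0.02694337  0.64706614 -0.53801814  2.00346503  0.54452733  0.63678615
 -0.05879689]
```

View pics/d.png

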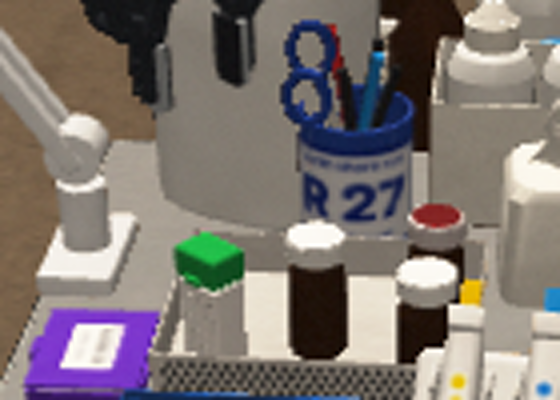

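The mailer is below the gripper, long face turned about 45° as measured; the gripper is aligned at 46.6°. Descending.

jog_arm(
  plan=[
    [0.004, -0.006, -0.2, 0, -0.05],
    [0.004, -0.006, -0.43, 0, -0.05],
    [0.004, -0.006, -0.43, 0, -0.05],
    [0.004, -0.006, -0.43, 0, -0.05],
    [0.004, -0.006, -0.43, 0, 0.8],
  ],
)

```text
clock: 8.43
ee_pos: [0.4357, 0.0907, 0.053]
eef_rot: [0.373, 0.928, 0.001, 0.001]
ft_force: [0.3, -0.8, 2.1]
gripper_width: 0.0279
grasp_force: 4.8
```

jog_arm(
  plan=[
    [0, 0, 0, 0, 0.8],
    [0, 0, 0, 0, 0.8],
    [0, 0, 0, 0, 0.8],
  ],
)

```text
clock: 8.8
ee_pos: [0.4358, 0.0907, 0.0531]
eef_rot: [0.373, 0.928, 0.001, 0.001]
ft_force: [-0.6, 0.1, 12.1]
gripper_width: 0.0272
grasp_force: 26.9
```

jog_arm(
  plan=[
    [0, 0, 0.2, 0, 0.8],
    [0, 0, 0.4, 0, 0.8],
    [0, 0, 0.43, 0, 0.8],
  ],
)

```text
clock: 9.18
ee_pos: [0.4358, 0.0905, 0.1846]
eef_rot: [0.373, 0.928, 0.002, 0.002]
ft_force: [0.5, -0.6, -0.7]
gripper_width: 0.0266
grasp_force: 28.1
```

jog_arm(
  plan=[
    [-0.033, -0.955, 0, -0.5, 0.8],
    [-0.033, -0.955, 0, -0.5, 0.8],
    [-0.033, -0.955, 0, -0.5, 0.8],
    [-0.033, -0.955, 0, -0.5, 0.8],
    [-0.033, -0.955, 0, -0.5, 0.8],
  ],
)

```text
clock: 9.8
ee_pos: [0.4241, -0.1989, 0.1809]
eef_rot: [0.702, 0.712, -0.0, 0.0]
ft_force: [0.4, 0.3, -1.3]
gripper_width: 0.0273
grasp_force: 28.1
```

jog_arm(
  plan=[
    [0, 0, -0.1, 0, 0.8],
    [0, 0, -0.2, 0, 0.8],
    [0, 0, -0.2, 0, 0.8],
  ],
)

```text
clock: 10.18
ee_pos: [0.4242, -0.1956, 0.1197]
eef_rot: [0.7, 0.715, -0.001, -0.001]
ft_force: [-0.1, 0.9, -0.5]
gripper_width: 0.0267
grasp_force: 28.1
```

Run:
```python
from h import *
s=state();print(np.round(s["ee_pos"],4))
im=capture("side"); cv2.imwrite("pics/e.png",cv2.resize(im[160:290,150:280,::-1],None,fx=4,fy=4,interpolation=cv2.INTER_CUBIC))
```

```text
[ 0.4242 -0.1956  0.1197]
```

View pics/e.png

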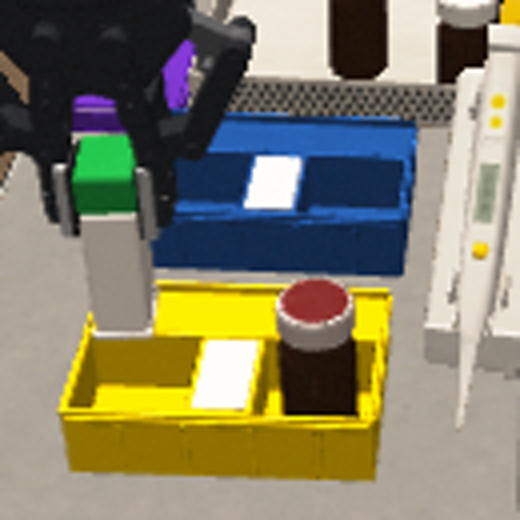

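jog_arm(
  plan=[
    [0.006, 0, -0.12, 0, 0.8],
    [0.006, 0, -0.215, 0, 0.8],
    [0.006, 0, -0.215, 0, 0.8],
    [0.006, 0, -0.22, 0, 0.8],
    [0.006, 0, -0.22, 0, 0.05],
  ],
)

```text
clock: 10.85
ee_pos: [0.4271, -0.1961, 0.0552]
eef_rot: [0.7, 0.714, 0.0, 0.001]
ft_force: [-0.3, -0.5, 0.4]
gripper_width: 0.0407
grasp_force: 0.0
```

jog_arm(
  plan=[
    [0, 0, 0, 0, 0.05],
    [0, 0, 0, 0, 0.05],
    [0, 0, 0.2, 0, 0.05],
    [0, 0, 0.4, 0, 0.05],
    [0, 0, 0.45, 0, 0.05],
  ],
)

```text
clock: 11.48
ee_pos: [0.4274, -0.1962, 0.1924]
eef_rot: [0.7, 0.714, 0.001, 0.002]
ft_force: [0.2, 0.9, -0.6]
gripper_width: 0.0405
grasp_force: 0.0
```

jog_arm(
  plan=[
    [0, 0.92, 0, -0.55, 0.29],
    [0, 0.92, 0, -0.55, 0.29],
    [0, 0.92, 0, -0.55, 0.29],
    [0, 0.92, 0, -0.55, 0.29],
    [0, 0.92, 0, -0.55, 0.29],
  ],
)

```text
clock: 12.1
ee_pos: [0.4265, 0.0821, 0.1894]
eef_rot: [0.935, 0.354, 0.0, -0.0]
ft_force: [1.6, -0.0, 0.7]
gripper_width: 0.0308
grasp_force: 0.0
```

jog_arm(
  plan=[
    [0.635, 0, 0, -0.44, 0.29],
    [0.635, 0, 0, -0.44, 0.29],
    [0.635, 0, 0, -0.44, 0.29],
    [0.635, 0, 0, -0.44, 0.29],
    [0.635, 0, -0.1, -0.44, 0.29],
  ],
)

```text
clock: 12.72
ee_pos: [0.6184, 0.0804, 0.1598]
eef_rot: [1.0, 0.017, 0.001, -0.0]
ft_force: [0.4, 0.9, -1.0]
gripper_width: 0.0303
grasp_force: 0.0
```

Run:
```python
from h import *
s=state();print(np.round(s["ee_pos"],4),np.round(s["joint_positions"],2)); q=s["eef_rot"]
print("tool y deg",np.degrees(np.arctan2(*R.from_quat(q).as_matrix()[[1,0],1])))
m=[(d["score"],d["rect"]) for d in masks_of("top","dropper")]; im=capture("top")
o=im[60:330,150:400,::-1]; side=capture("side")[90:290,170:400,::-1]
cv2.imwrite("pics/f.png",np.hstack([cv2.resize(o,(390,421)),cv2.resize(side,(405,421))]))
```

```text
[0.6184 0.0804 0.1598] [-0.22  0.87  0.08  1.39 -0.08  0.89 -1.65]
tool y deg -88.01121287261388
```

View pics/f.png

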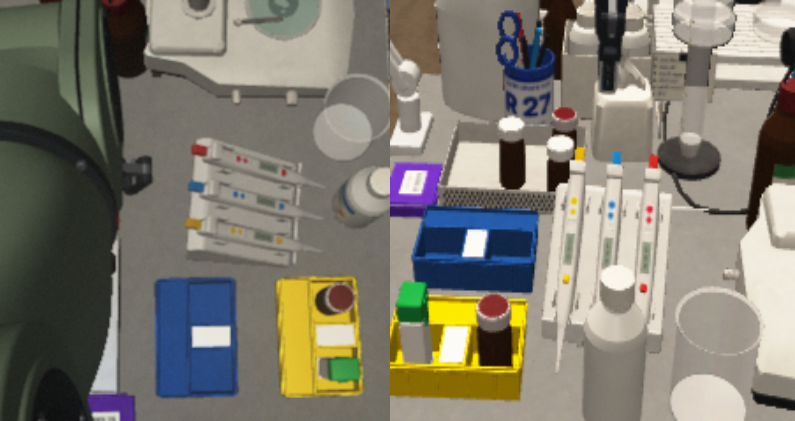

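jog_arm(
  plan=[
    [0.03, 0.003, -0.15, 0, 0.29],
    [0.03, 0.003, -0.35, 0, 0.29],
    [0.03, 0.003, -0.46, 0, 0.29],
    [0.03, 0.003, -0.46, 0, 0.29],
  ],
)

```text
clock: 13.38
ee_pos: [0.6256, 0.081, 0.0207]
eef_rot: [1.0, 0.019, -0.001, 0.0]
ft_force: [0.7, 0.3, 0.6]
gripper_width: 0.0303
grasp_force: 0.0
```

jog_arm(
  plan=[
    [0, 0, -0.02, 0, 0.29],
    [0, 0, -0.04, 0, 0.29],
    [0, 0, -0.05, 0, 0.29],
  ],
)

```text
clock: 13.75
ee_pos: [0.6265, 0.0812, 0.0067]
eef_rot: [1.0, 0.018, 0.0, -0.0]
ft_force: [0.5, 1.2, -0.5]
gripper_width: 0.0304
grasp_force: 0.0
```

jog_arm(
  plan=[
    [0, 0, 0, 0, 0.95],
    [0, 0, 0, 0, 0.95],
    [0, 0, 0, 0, 0.95],
    [0, 0, 0, 0, 0.95],
  ],
  squeeze=25,
)

```text
clock: 14.25
ee_pos: [0.6264, 0.0811, 0.0065]
eef_rot: [1.0, 0.018, 0.0, -0.0]
ft_force: [-1.2, -1.1, 4.2]
gripper_width: 0.0141
grasp_force: 28.1
```

jog_arm(
  plan=[
    [0, 0, 0.1, 0, 0.95],
    [0, 0, 0.25, 0, 0.95],
    [0, 0, 0.45, 0, 0.95],
    [0, 0, 0.65, 0, 0.95],
    [0, 0, 0.7, 0, 0.95],
  ],
)

```text
clock: 14.88
ee_pos: [0.6272, 0.0811, 0.2199]
eef_rot: [1.0, 0.018, 0.002, -0.0]
ft_force: [-0.5, 0.1, -0.6]
gripper_width: 0.0137
grasp_force: 27.7
```

Run:
```python
from h import *
s=state();print(np.round(s["ee_pos"],4))
im=capture("top"); side=capture("side")[20:220,200:400,::-1]
cv2.imwrite("pics/g.png",np.hstack([cv2.resize(im[80:280,160:360,::-1],(390,390)),cv2.resize(side,(390,390))]))
```

```text
[0.6272 0.0811 0.2199]
```

View pics/g.png

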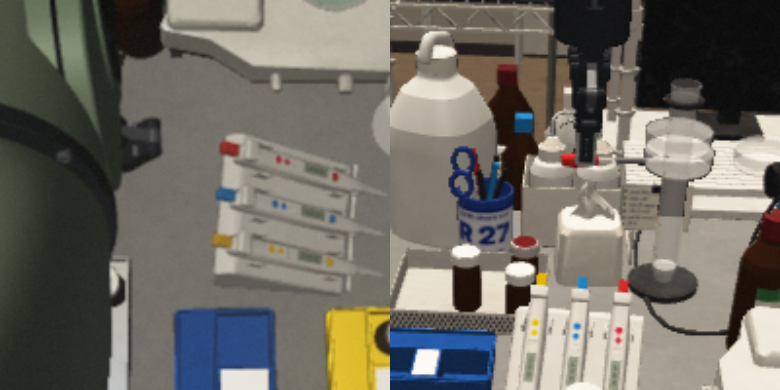

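The dropper is held level. Gripped here, the links would crowd the mailer in the yellow carrier, so I'll set it in the still-empty blue channel and regrip at the bulb's outer end.

jog_arm(
  plan=[
    [-0.715, -0.264, 0, 0, 0.95],
    [-0.715, -0.264, 0, 0, 0.95],
    [-0.715, -0.264, 0, 0, 0.95],
    [-0.715, -0.264, 0, 0, 0.95],
    [-0.715, -0.264, 0, 0, 0.95],
  ],
)

```text
clock: 15.6
ee_pos: [0.4089, 0.0009, 0.2155]
eef_rot: [1.0, 0.018, -0.002, 0.0]
ft_force: [1.4, -0.0, -0.0]
gripper_width: 0.0138
grasp_force: 27.6
```

jog_arm(
  plan=[
    [0, 0, -0.2, 0, 0.95],
    [0, 0, -0.4, 0, 0.95],
    [0, 0, -0.53, 0, 0.95],
    [0, 0, -0.53, 0, 0.95],
    [0, 0, -0.53, 0, 0.95],
  ],
)

```text
clock: 16.23
ee_pos: [0.412, 0.002, 0.058]
eef_rot: [1.0, 0.019, 0.0, -0.0]
ft_force: [1.2, -0.8, 0.1]
gripper_width: 0.0141
grasp_force: 27.6
```

Run:
```python
from h import *
s=state();print(np.round(s["ee_pos"],4))
im=capture("top"); side=capture("side")[130:250,160:300,::-1]
cv2.imwrite("pics/i.png",np.hstack([cv2.resize(im[210:330,230:370,::-1],(400,343)),cv2.resize(side,(400,343))]))
```

```text
[0.412 0.002 0.058]
```

View pics/i.png

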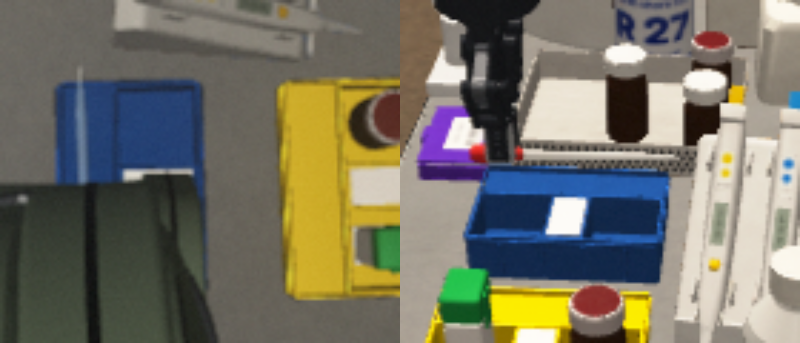

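jog_arm(
  plan=[
    [0, 0, -0.03, 0, 0.95],
    [0, 0, -0.055, 0, 0.95],
    [0, 0, -0.055, 0, 0.95],
    [0, 0, -0.055, 0, 0.4],
    [0, 0, -0.055, 0, 0.4],
  ],
)

```text
clock: 16.95
ee_pos: [0.4118, 0.0019, 0.0409]
eef_rot: [1.0, 0.018, 0.0, -0.0]
ft_force: [0.4, 0.4, -0.2]
gripper_width: 0.0252
grasp_force: 0.0
```

jog_arm(
  plan=[
    [0, 0, 0.05, 0, 0.4],
    [-0.06, 0, 0.05, 0, 0.4],
    [-0.06, 0, 0.05, 0, 0.4],
  ],
)

```text
clock: 17.32
ee_pos: [0.3933, 0.0019, 0.0563]
eef_rot: [1.0, 0.018, -0.001, -0.0]
ft_force: [1.0, 0.8, -0.7]
gripper_width: 0.0254
grasp_force: 0.0
```

Run:
```python
from m import *
s=state();print(np.round(s["ee_pos"],4))
im=capture("side");m=seg(im)["red"]
for a,st,c in comps(m,(160,150,230,230),3): print(st,c,np.round(back("side",[c],.04)*1000))
cv2.imwrite("pics/j.png",cv2.resize(im[140:240,160:300,::-1],None,fx=4,fy=4))
```

```text
[0.3933 0.0019 0.0563]
[185 188  18   6  89] [193.83146067 190.64044944] [[406.   2.  40.]]
```

View pics/j.png

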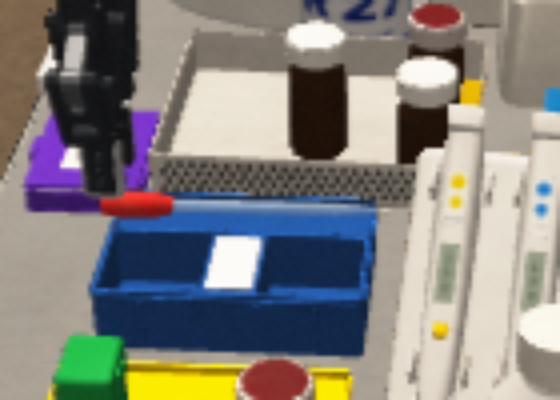

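jog_arm(
  plan=[
    [0, 0, -0.052, 0, 0.4],
    [0, 0, -0.052, 0, 0.4],
    [0, 0, -0.052, 0, 0.95],
    [0, 0, -0.052, 0, 0.95],
    [0, 0, -0.052, 0, 0.95],
  ],
)

```text
clock: 18.0
ee_pos: [0.399, 0.0019, 0.0446]
eef_rot: [1.0, 0.018, -0.004, -0.0]
ft_force: [-0.5, -0.4, 0.4]
gripper_width: 0.0143
grasp_force: 25.6
```

jog_arm(
  plan=[
    [0, 0, 0, 0, 0.95],
    [0, 0, 0, 0, 0.95],
    [0, 0, 0.12, 0, 0.95],
    [0, 0, 0.25, 0, 0.95],
    [0, 0, 0.35, 0, 0.95],
  ],
)

```text
clock: 18.62
ee_pos: [0.3989, 0.0019, 0.151]
eef_rot: [1.0, 0.018, -0.004, -0.0]
ft_force: [0.7, 0.8, -0.7]
gripper_width: 0.014
grasp_force: 25.6
```

jog_arm(
  plan=[
    [0, -0.495, 0, 0, 0.95],
    [0, -0.495, 0, 0, 0.95],
    [0, -0.495, 0, 0, 0.95],
    [0, -0.495, 0, 0, 0.95],
  ],
)

```text
clock: 19.12
ee_pos: [0.3986, -0.1482, 0.1495]
eef_rot: [1.0, 0.017, -0.004, 0.0]
ft_force: [0.2, 0.0, -1.2]
gripper_width: 0.0138
grasp_force: 25.6
```

Run:
```python
from h import *
s=state();print(np.round(s["ee_pos"],4),np.round(s["eef_rot"],4))
im=capture("top"); side=capture("side")[170:290,150:290,::-1]
cv2.imwrite("pics/k.png",np.hstack([cv2.resize(im[210:330,260:400,::-1],(400,343)),cv2.resize(side,(400,343))]))
```

```text
[ 0.3986 -0.1482  0.1495] [ 9.998e-01  1.680e-02 -4.200e-03  1.000e-04]
```

View pics/k.png

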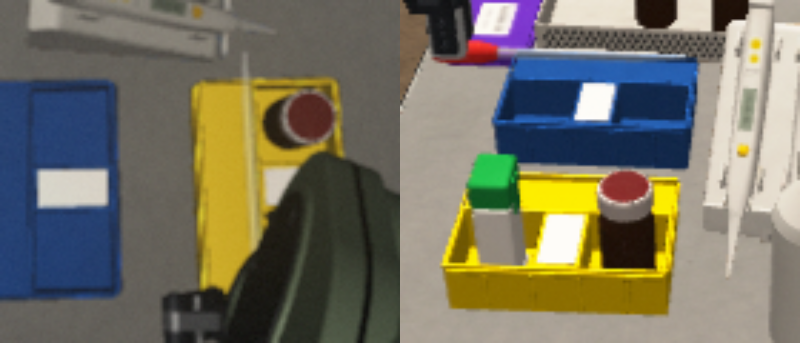

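jog_arm(
  plan=[
    [-0.01, 0.006, -0.1, 0, 0.95],
    [-0.01, 0.006, -0.2, 0, 0.95],
    [-0.01, 0.006, -0.28, 0, 0.95],
    [-0.01, 0.006, -0.28, 0, 0.95],
  ],
)

```text
clock: 19.73
ee_pos: [0.3954, -0.1436, 0.0647]
eef_rot: [1.0, 0.019, -0.005, -0.001]
ft_force: [1.0, 1.2, 0.3]
gripper_width: 0.0136
grasp_force: 25.6
```

jog_arm(
  plan=[
    [0, 0, -0.04, 0, 0.95],
    [0, 0, -0.068, 0, 0.95],
    [0, 0, -0.068, 0, 0.95],
    [0, 0, -0.068, 0, 0.95],
  ],
)

```text
clock: 20.23
ee_pos: [0.396, -0.1448, 0.0454]
eef_rot: [1.0, 0.018, -0.004, -0.0]
ft_force: [-0.1, -0.5, -0.2]
gripper_width: 0.0137
grasp_force: 25.6
```

Run:
```python
from h import *
s=state();print(np.round(s["ee_pos"],4),np.round(s["eef_rot"],4),s["ft_force"])
side=capture("side")[170:290,150:290,::-1]
cv2.imwrite("pics/l.png",cv2.resize(side,None,fx=4,fy=4,interpolation=cv2.INTER_CUBIC))
```

```text
[ 0.396  -0.1448  0.0454] [ 9.998e-01  1.840e-02 -4.200e-03 -1.000e-04] [-0.07638064 -0.45244451 -0.19698267]
```

View pics/l.png

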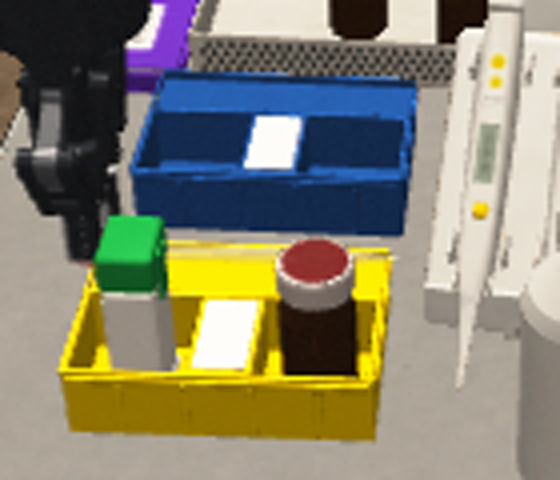

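jog_arm(
  plan=[
    [0, -0.005, -0.003, 0, 0.95],
    [0, -0.005, -0.003, 0, 0.45],
    [0, -0.005, -0.003, 0, 0.45],
    [0, -0.005, -0.003, 0, 0.45],
  ],
)

```text
clock: 20.78
ee_pos: [0.3959, -0.1463, 0.0443]
eef_rot: [1.0, 0.018, -0.004, -0.0]
ft_force: [-0.1, -0.0, -0.9]
gripper_width: 0.0234
grasp_force: 0.0
```

jog_arm(
  plan=[
    [0, 0, 0.15, 0, 0.45],
    [0, 0, 0.3, 0, 0.45],
    [0, 0, 0.45, 0, 0.45],
    [0.1, 0.4, 0.45, 0.2, -0.4],
    [0.1, 0.6, 0.45, 0.3, -0.4],
  ],
)

```text
clock: 21.4
ee_pos: [0.4194, -0.0222, 0.1797]
eef_rot: [0.978, 0.207, -0.003, 0.001]
ft_force: [2.4, 0.2, -0.9]
gripper_width: 0.0587
grasp_force: 0.0
```

Run:
```python
from m import *
s=state();print(np.round(s["ee_pos"],4),np.degrees(np.arctan2(*R.from_quat(s["eef_rot"]).as_matrix()[[1,0],1])))
im=capture("top");sd=capture("side");S=seg(im)
for a,st,c in comps(S["red"],(310,280,365,325),5): print("top",st,np.round(back("top",[c],.0405)*1000))
for a,st,c in comps(seg(sd)["red"],(150,210,230,260),3): print("side",st,np.round(back("side",[c],.0405)*1000))
cv2.imwrite("pics/n.png",np.hstack([cv2.resize(im[210:330,260:400,::-1],(400,343)),cv2.resize(sd[170:290,150:290,::-1],(400,343))]))
```

```text
[ 0.4194 -0.0222  0.1797] -66.13214011962175
side [167 230   8   7  41] [[ 389. -145.   40.]]
side [221 230   9  10  75] [[ 495. -144.   40.]]
```

View pics/n.png

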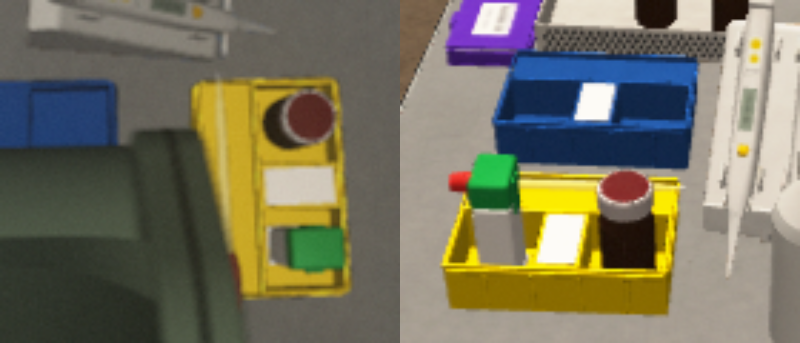

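jog_arm(
  plan=[
    [0.24, 0.5, 0, 0, -0.4],
    [0.24, 0.5, 0, 0, -0.4],
    [0.24, 0.5, 0, 0, -0.4],
    [0.24, 0.5, 0, 0, -0.4],
    [0.24, 0.5, 0, 0, -0.4],
  ],
  squeeze=30,
)

```text
clock: 22.12
ee_pos: [0.4905, 0.1256, 0.1791]
eef_rot: [0.979, 0.204, -0.005, 0.001]
ft_force: [0.0, 0.3, 0.5]
gripper_width: 0.0595
grasp_force: 0.0
```

jog_arm(
  plan=[
    [0.003, 0.006, -0.2, 0, -0.4],
    [0.003, 0.006, -0.4, 0, -0.4],
    [0.003, 0.006, -0.447, 0, -0.4],
    [0.003, 0.006, -0.447, 0, -0.4],
    [0.003, 0.006, -0.447, 0, 0.6],
  ],
)

```text
clock: 22.75
ee_pos: [0.4926, 0.1281, 0.0471]
eef_rot: [0.979, 0.204, -0.003, 0.001]
ft_force: [0.3, 0.5, -0.5]
gripper_width: 0.0428
grasp_force: 0.0
```

jog_arm(
  plan=[
    [0, 0, 0, 0, 0.6],
    [0, 0, 0, 0, 0.6],
    [0, 0, 0.2, 0, 0.6],
    [0, 0, 0.4, 0, 0.6],
    [0, 0, 0.45, 0, 0.6],
  ],
)

```text
clock: 23.38
ee_pos: [0.4927, 0.1284, 0.1847]
eef_rot: [0.979, 0.204, -0.001, 0.0]
ft_force: [-0.3, -0.2, -1.8]
gripper_width: 0.0348
grasp_force: 30.8
```

jog_arm(
  plan=[
    [-0.224, -0.575, 0, 0, 0.6],
    [-0.224, -0.575, 0, 0, 0.6],
    [-0.224, -0.575, 0, 0, 0.6],
    [-0.224, -0.575, -0.2, 0, 0.6],
    [-0.224, -0.575, -0.2, 0, 0.6],
  ],
)

```text
clock: 24.0
ee_pos: [0.4232, -0.0444, 0.1189]
eef_rot: [0.979, 0.204, -0.006, 0.0]
ft_force: [-0.7, 0.3, -0.2]
gripper_width: 0.0348
grasp_force: 30.6
```

jog_arm(
  plan=[
    [0, 0, -0.1, 0, 0.6],
    [0, 0, -0.15, 0, 0.6],
    [0, 0, -0.15, 0, 0.6],
  ],
)

```text
clock: 24.38
ee_pos: [0.4251, -0.0437, 0.0767]
eef_rot: [0.979, 0.205, -0.004, 0.001]
ft_force: [-0.3, 0.3, -0.0]
gripper_width: 0.0347
grasp_force: 30.7
```

jog_arm(
  plan=[
    [0, 0, -0.06, 0, 0.6],
    [0, 0, -0.09, 0, 0.6],
    [0, 0, -0.09, 0, 0.6],
    [0, 0, -0.09, 0, -0.2],
    [0, 0, -0.09, 0, -0.2],
  ],
)

```text
clock: 25.0
ee_pos: [0.4248, -0.0443, 0.0487]
eef_rot: [0.979, 0.205, -0.004, 0.001]
ft_force: [-0.0, 0.6, 0.1]
gripper_width: 0.0511
grasp_force: 0.0
```

jog_arm(
  plan=[
    [0, 0, 0.15, 0, -0.2],
    [0, 0, 0.3, 0, -0.2],
    [0, 0, 0.45, 0, -0.2],
    [0.1, 0.2, 0.45, 0, -0.4],
  ],
)

```text
clock: 25.5
ee_pos: [0.4533, 0.0089, 0.1865]
eef_rot: [0.98, 0.201, -0.002, 0.002]
ft_force: [1.9, 0.7, -1.3]
gripper_width: 0.0597
grasp_force: 0.0
```

jog_arm(
  plan=[
    [0.4, 0.6, 0, 0.55, -0.4],
    [0.4, 0.6, 0, 0.55, -0.4],
    [0.4, 0.6, 0, 0.55, -0.4],
    [0.4, 0.6, 0, 0.55, -0.4],
    [0.4, 0.6, 0, 0.55, -0.4],
  ],
)

```text
clock: 26.12
ee_pos: [0.5726, 0.1934, 0.1829]
eef_rot: [0.801, 0.598, -0.004, 0.002]
ft_force: [-0.2, -0.9, -0.3]
gripper_width: 0.0598
grasp_force: 0.0
```

jog_arm(
  plan=[
    [-0.042, -0.118, 0, 0.15, -0.4],
    [-0.042, -0.118, 0, 0.15, -0.4],
    [-0.042, -0.118, -0.2, 0.15, -0.4],
    [-0.042, -0.118, -0.25, 0.15, -0.4],
    [-0.042, -0.118, -0.25, 0.15, -0.4],
  ],
)

```text
clock: 26.75
ee_pos: [0.5598, 0.1565, 0.1084]
eef_rot: [0.728, 0.686, -0.004, 0.003]
ft_force: [-0.0, -0.0, -0.1]
gripper_width: 0.0599
grasp_force: 0.0
```

Descend 0.063 to z 0.045 and grip.

jog_arm(
  plan=[
    [0, 0.004, -0.12, 0, -0.4],
    [0, 0.004, -0.21, 0, -0.4],
    [0, 0.004, -0.21, 0, -0.4],
    [0, 0.004, -0.21, 0, 0.6],
    [0, 0.004, -0.21, 0, 0.6],
  ],
)

```text
clock: 27.38
ee_pos: [0.5608, 0.1577, 0.0471]
eef_rot: [0.728, 0.686, -0.002, 0.003]
ft_force: [0.0, 1.1, 10.8]
gripper_width: 0.0347
grasp_force: 28.9
```

jog_arm(
  plan=[
    [0, 0, 0, 0, 0.6],
    [0, 0, 0, 0, 0.6],
    [0, 0, 0.2, 0, 0.6],
    [0, 0, 0.4, 0, 0.6],
    [0, 0, 0.45, 0, 0.6],
  ],
)

```text
clock: 28.0
ee_pos: [0.5611, 0.1578, 0.1848]
eef_rot: [0.728, 0.686, -0.0, 0.004]
ft_force: [-1.1, 0.8, -1.7]
gripper_width: 0.0348
grasp_force: 30.6
```

Run:
```python
from h import *
for uv in((271,222),(270,228),(305,230),(338,231)):
    print(uv,[np.round(back("top",[uv],z)[0,:2]*1000).tolist() for z in(0,.05,.1,.15)])
# yellow button at back: zoomed-c pic (352,68)/3+(160,140); yellow top button top view ~ (274,203)
u=np.array([160+352/3,140+68/3])
for z in(.05,.1,.15): print(z,np.round(back("side",[u],z)*1000)[0],np.round(back("top",[[273,203]],z)*1000)[0])
# stand near-left lower corner in side view: c-pic (290,325)
print(np.round(back("side",[[160+292/3,140+328/3]],0)*1000))
```

```text
(271, 222) [[573.0, -17.0], [566.0, -17.0], [560.0, -18.0], [553.0, -18.0]]
(270, 228) [[561.0, -15.0], [555.0, -15.0], [549.0, -16.0], [543.0, -16.0]]
(305, 230) [[556.0, -85.0], [550.0, -81.0], [545.0, -78.0], [539.0, -75.0]]
(338, 231) [[554.0, -151.0], [548.0, -144.0], [543.0, -137.0], [537.0, -130.0]]
0.05 [584. 120.  50.] [603. -21.  50.]
0.1 [586.  34. 100.] [594. -21. 100.]
0.15 [588. -51. 150.] [585. -22. 150.]
[[ 556. -136.    0.]]
```

jog_arm(
  plan=[
    [-0.3, -0.3, 0.1, -0.55, 0.6],
    [-0.3, -0.5, 0.1, -0.55, 0.6],
    [-0.3, -0.67, 0.1, -0.55, 0.6],
    [-0.3, -0.67, 0.1, -0.55, 0.6],
    [-0.3, -0.67, 0.1, -0.55, 0.6],
  ],
)

```text
clock: 28.62
ee_pos: [0.4692, -0.0466, 0.2108]
eef_rot: [0.95, 0.314, -0.004, 0.002]
ft_force: [-0.1, 0.7, -0.8]
gripper_width: 0.0349
grasp_force: 30.6
```

jog_arm(
  plan=[
    [0, 0, 0, -0.4, 0.6],
    [0, 0, 0, -0.4, 0.6],
    [0.11, 0, 0, -0.4, 0.6],
    [0.11, 0, 0, -0.4, 0.6],
    [0.11, 0, 0, -0.4, 0.6],
  ],
)

```text
clock: 29.25
ee_pos: [0.5027, -0.0435, 0.2103]
eef_rot: [1.0, 0.01, -0.004, -0.0]
ft_force: [-1.7, -0.3, -1.2]
gripper_width: 0.0349
grasp_force: 30.6
```

Run:
```python
from h import *
s=state();print(np.round(s["ee_pos"],4),np.round(s["eef_rot"],4))
```

```text
[ 0.5027 -0.0435  0.2103] [ 9.999e-01  1.000e-02 -4.300e-03 -2.000e-04]
```

jog_arm(
  plan=[
    [0.004, 0, -0.2, 0, 0.6],
    [0.004, 0, -0.35, 0, 0.6],
    [0.004, 0, -0.44, 0, 0.6],
    [0.004, 0, -0.44, 0, 0.6],
  ],
)

```text
clock: 29.75
ee_pos: [0.5032, -0.0436, 0.0773]
eef_rot: [1.0, 0.01, -0.006, -0.0]
ft_force: [0.7, 0.2, 0.0]
gripper_width: 0.0349
grasp_force: 30.7
```

jog_arm(
  plan=[
    [0, 0, -0.06, 0, 0.6],
    [0, 0, -0.097, 0, 0.6],
    [0, 0, -0.097, 0, 0.6],
  ],
)

```text
clock: 30.12
ee_pos: [0.5043, -0.0437, 0.0495]
eef_rot: [1.0, 0.01, -0.004, -0.0]
ft_force: [0.3, 0.1, 0.4]
gripper_width: 0.0346
grasp_force: 31.1
```

jog_arm(
  plan=[
    [0, 0, 0, 0, -0.2],
    [0, 0, 0, 0, -0.2],
    [0, 0, 0.15, 0, -0.2],
    [0, 0, 0.35, 0, -0.2],
    [0, 0, 0.5, 0, -0.2],
  ],
)

```text
clock: 30.75
ee_pos: [0.5041, -0.0436, 0.2016]
eef_rot: [1.0, 0.01, -0.004, -0.0]
ft_force: [0.8, 0.4, -0.2]
gripper_width: 0.0514
grasp_force: 0.0
```

jog_arm(
  plan=[
    [-0.1, -0.2, 0.1, 0, -0.2],
    [-0.2, -0.6, 0.1, 0, -0.2],
    [-0.2, -1, 0.1, 0, -0.2],
    [-0.2, -1, 0.1, 0, -0.2],
    [-0.2, -1, 0.1, 0, -0.2],
  ],
)

```text
clock: 31.38
ee_pos: [0.4437, -0.3436, 0.2295]
eef_rot: [1.0, 0.01, -0.004, -0.0]
ft_force: [0.8, 0.3, 0.6]
gripper_width: 0.0514
grasp_force: 0.0
```

jog_arm(
  plan=[
    [-0.2, -0.4, 0, 0, -0.2],
    [-0.2, -0.5, 0, 0, -0.2],
    [-0.2, -0.5, 0, 0, -0.2],
    [-0.2, -0.5, 0, 0, -0.2],
  ],
)

```text
clock: 31.88
ee_pos: [0.3822, -0.4938, 0.2287]
eef_rot: [1.0, 0.008, -0.005, 0.0]
ft_force: [0.5, 0.3, 0.5]
gripper_width: 0.0514
grasp_force: 0.0
```

Run:
```python
from m import *
s=state();print(np.round(s["ee_pos"],4))
im=capture("top");sd=capture("side");S=seg(im)
for a,st,c in comps(S["red"],(300,280,365,325),5): print("bulb",st,np.round(back("top",[c],.0405)*1000))
cv2.imwrite("pics/p.png",np.hstack([cv2.resize(im[180:330,140:400,::-1],(480,277)),cv2.resize(sd[130:290,150:320,::-1],(294,277))]))
```

```text
[ 0.3822 -0.4938  0.2287]
bulb [337 299   7  21 122] [[ 402. -145.   40.]]
```

View pics/p.png

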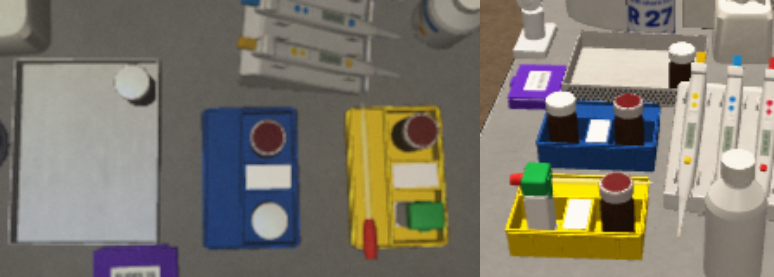

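Both kits are complete: blue holds a red and a white jar, yellow holds a red jar, the mailer and the dropper in its channel (about 5 mm off centre), and the spare white jar is untouched. Handing in.

```bash
python3 -c "
from station import *
print(hand_in())"
```

```text
the job is handed in; nothing more can be done
None
```

Both kits are made up and handed in at about 32 s of the 125 s; the dropper lies about 5 mm off centre in the yellow channel, the spare white jar was left in the tray, and the beaker and bottle were not touched.

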